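# Top up the jar trays in the food store

## Robot

A 6-joint arm with a two-finger parallel gripper is mounted at the origin on the work surface. World frame = base frame: x ahead of the robot, y to its left, z up, the work surface at z = 0. Lengths are in m, angles in rad, forces in N, time in s.
With the tool pointing down it reaches from about 0.3 to 0.875 m from the base axis. Payload 6.4 kg.
Tool frame: the origin (TCP) lies midway between the tips of the shut fingers; the grasp point (between the pads) lies 19 mm behind it; z points along the fingers, y is the line along which they close (so a half turn about z gives the same grasp; the last joint's range is limited). The gripper opens to 88 mm and grips with 3 to 60 N. Pads are 18 mm wide; open, the fingers measure 123 mm over their backs; the gripper's body (75 mm by 187 mm) begins 45 mm behind the grasp point.
Start: joints at [-1.404, 0.181, 1.607, -0, 1.354, -0.206], TCP at [0.209, -0.536, 0.207] pointing down, gripper open.
Joint ranges: [-2.99, 2.99], [-0.89, 2.07], [0.3, 2.58], [-1.14, 4.28], [0, 2.63], [-3.12, 3.12]. Speed limits (rad/s): [2.57, 2.57, 3.01, 3.14, 3.14, 3.14].

## Interface

Orientations are given as [roll, pitch, yaw] about the fixed x, y, z axes, in that order (R = Rz(yaw) Ry(pitch) Rx(roll)).
In Python, from plant import bot gives the robot as it stands.
- The arm moves only by the shell command python3 -m creep 'ROWS'. ROWS is JSON, a list of rows, each a list of 7 numbers: the turn, a rotation vector about the tool's x, y, z each as a share of 45 degrees, from -1 to 1, then the shift along the tool's x, y, z each as a share of 0.04 m, from -1 to 1, then the closure, from 0 (fully open) to 1 (shut). In form: [[rx, ry, rz, dx, dy, dz, claw], ...]. A call has 1 to 5 rows; each row shifts and turns the commanded pose from where the row before left it, along the tool's axes as they then stand; what a row does not reach is not made up. A row lasts 1/10 s, in which the tool goes at most 50 mm and 8.59 degrees, less where a joint would pass 70% of its speed; a pose out of reach is approached as far as the arm can. A call with a number of a shift or a turn outside -1 to 1 is refused whole. A call with a gripper value outside its range is refused whole. The fingers move at their own pace and stop on an object; the grip force is fixed at half the most. Time passes only in rows, so rows that do not move let the fingers close. It gives the time, the measured TCP pose, the force, the opening and the grip force at its end, in the units of the state.
- bot.read_state(): the state, without advancing time (a new reading comes with each control period).
- bot.read_camera(name): name is "scene" or "side" or "wrist"; returns a dict with "img" (420x560x3 uint8, blue, green, red), "K" (3x3 intrinsics, pixels), "R" (3x3) and "t" (3): a world point X has camera coordinates R X + t. Camera axes: x right, y down, z forward; pixel columns grow to the right and rows downward; lengths in m; the calibration is good to about 2 mm. A picture is of the moment at which its call begins. There is no depth.
- bot.close_job(): hands the job in; it is judged then, once.
The state is a dict: "t": time; "joint_positions": joint angles; "dq": joint speeds; "tau": joint torques, N m; "ee_pos": TCP position; "tool_rot": TCP orientation; "contact_force": force on the tool from outside, world axes, zero at the start; "wrist_torque": the same for the moment, N m; "finger_gap": finger opening in m; "grip_force": force on a finger pad.
Only numpy, scipy, OpenCV 4.12 (cv2) and the standard library are available. Lean on these libraries where they do the work, as an engineer would, in place of code of your own. Each camera call takes 0.05 s, during which the arm holds its last target. There are 200 camera calls.

## Task

Top up the four shelf trays: stand each loose jar of tomatoes, gherkins, blackcurrant jam and apricots upright on the floor of the empty front cell of the tray that holds the same product. It is glass: set every jar down gently without dropping it, tip none over, and leave the horseradish jar and the sticker roll standing where they are.

Things in the scene. Friction and masses are not known exactly. Their poses are not given: they have to be found in the camera images.
- tomato_jar: Loose tomato jar: upright straight-sided round glass jar, red contents, gold-coloured metal lid, paper label round it; diameter 58 mm over its whole height (lid too), 92 mm tall, about 0.25 kg. Origin: centre of its underside; z up along the jar. Starts standing on the table.
- gherkin_jar: Loose gherkin jar: upright straight-sided round glass jar, olive-green contents, green lid, paper label round it; diameter 60 mm over its whole height (lid too), 86 mm tall, about 0.25 kg. Origin: centre of its underside; z up along the jar. Starts standing on the table.
- blackcurrant_jar: Loose blackcurrant jar: upright straight-sided round glass jar, very dark purple contents, white lid, paper label round it; diameter 60 mm over its whole height (lid too), 76 mm tall, about 0.25 kg. Origin: centre of its underside; z up along the jar. Starts standing on the table.
- apricot_jar: Loose apricot jar: upright straight-sided round glass jar, orange contents, black lid, paper label round it; diameter 56 mm over its whole height (lid too), 82 mm tall, about 0.25 kg. Origin: centre of its underside; z up along the jar. Starts standing on the table.
- horseradish_jar: Loose horseradish jar: upright straight-sided round glass jar, cream-white contents, blue lid, paper label round it; diameter 58 mm over its whole height (lid too), 86 mm tall, about 0.25 kg. Origin: centre of its underside; z up along the jar. Starts standing on the table. It has no tray here and is not part of the job: it stays where it stands.
- tomato_tray: Fixed card tray, 3 cells in file: front empty, 2 behind hold fixed tomato jars (red contents, gold-coloured metal lid, 58 x 92 mm) at x = 79, 158 mm. Origin: table level, under the empty cell's middle (floor 4 mm up); x from it back along the file (about world x). Cells 76 x 76 mm, walls 3. Wall tops: front cell and divider 22 mm; rear sides 40; back 55. Front lip in contents' colour.
- gherkin_tray: Fixed card tray, 3 cells in file: front empty, 2 behind hold fixed gherkin jars (olive-green contents, green lid, 60 x 86 mm) at x = 79, 158 mm. Origin: table level, under the empty cell's middle (floor 4 mm up); x from it back along the file (about world x). Cells 76 x 76 mm, walls 3. Wall tops: front cell and divider 22 mm; rear sides 40; back 55. Front lip in contents' colour.
- blackcurrant_tray: Fixed card tray, 3 cells in file: front empty, 2 behind hold fixed blackcurrant jars (very dark purple contents, white lid, 60 x 76 mm) at x = 79, 158 mm. Origin: table level, under the empty cell's middle (floor 4 mm up); x from it back along the file (about world x). Cells 76 x 76 mm, walls 3. Wall tops: front cell and divider 22 mm; rear sides 40; back 55. Front lip in contents' colour.
- apricot_tray: Fixed card tray, 3 cells in file: front empty, 2 behind hold fixed apricot jars (orange contents, black lid, 56 x 82 mm) at x = 79, 158 mm. Origin: table level, under the empty cell's middle (floor 4 mm up); x from it back along the file (about world x). Cells 76 x 76 mm, walls 3. Wall tops: front cell and divider 22 mm; rear sides 40; back 55. Front lip in contents' colour.
- sticker_roll: Roll of paper stickers standing on its end, loose: white with an orange line, 68 mm in diameter, 45 mm high, 32 mm hole. Origin: centre of its underside. Not part of the job: it stays where it stands.

How it is judged:
By the outcome, as a careful person would: the job done as asked, in the order asked, and still so for the second after the job is handed in, with the robot touching nothing.
It also fails if it takes over 115 s, if anything falls off the work surface, if the arm or the gripper's body presses on something with over 40 N, if the wrist force passes 120 N, or if a joint passes its speed limit or range.

## Working session

There is one attempt and no reset: what is moved stays moved. The work goes in short steps, Python scripts to look and compute and a shell command to move; the robot and the scene stay as the last step left them, time stands still between calls to the robot, and variables do not carry over. Pictures are saved under pics/ and viewed, at most 14 in all, crops included, and the job is handed in when it is done.

```bash
mkdir -p pics; ls; python3 - <<'E'
from plant import bot
import cv2
s=bot.read_state();print({k:s[k] for k in('t','ee_pos','tool_rot','finger_gap')})
for n in('scene','side'):
    c=bot.read_camera(n);cv2.imwrite(f'pics/{n}0.png',c['img']);print(n,(-c['R'].T@c['t']).round(3),c['R'].round(2).tolist(),c['K'][0,0])
E
```

```text
pics
{'t': 0.0, 'ee_pos': array([ 0.20934521, -0.53493447,  0.20604426]), 'tool_rot': array([-3.13994254e+00, -3.43127525e-04,  3.72763391e-01]), 'finger_gap': 0.08782672019369044}
scene [ 0.82  -0.455  0.752] [[0.84, 0.54, 0.01], [0.44, -0.67, -0.6], [-0.32, 0.51, -0.8]] 486.8415252652859
side [0.275 0.596 0.65 ] [[-0.9, -0.43, 0.01], [-0.3, 0.61, -0.74], [0.31, -0.67, -0.68]] 420.36431435021086
```

View pics/scene0.png

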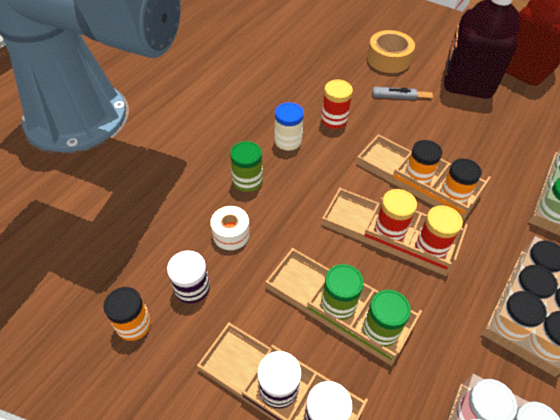

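View pics/side0.png

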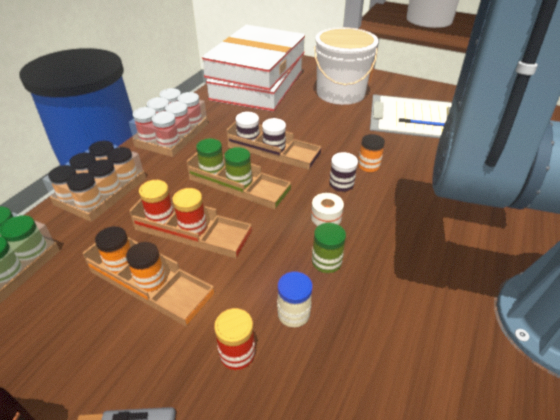

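The scene view shows the loose lids at apricot (125,302), blackcurrant (188,267), roll (230,228), gherkin (246,157), horseradish (288,114) and tomato (338,91). The trays run bottom to top: blackcurrant, gherkin, tomato, apricot. The side view shows the same layout, mirrored. I'll intersect the bisectors of each lid's silhouette tangents across the two views.

```bash
cat > h.py <<'E'
from plant import bot
import cv2, numpy as np
B={'gold':((20,120,90),(35,255,255)),'green':((50,120,40),(80,255,200)),'white':((0,0,150),(179,70,255)),
   'black':((0,0,0),(179,255,45)),'blue':((105,150,60),(125,255,255)),'orange':((5,200,150),(18,255,255))}
def cam(n):
    c=bot.read_camera(n);c['C']=-c['R'].T@c['t'];return c
def comp(c,col,seed):
    m=cv2.inRange(cv2.cvtColor(c['img'],cv2.COLOR_BGR2HSV),*map(np.array,B[col]))
    n,l,st,_=cv2.connectedComponentsWithStats(m)
    ys,xs=np.nonzero(l>0);i=np.argmin(np.hypot(xs-seed[0],ys-seed[1]))
    k=l[ys[i],xs[i]];return l==k,st[k]
def ray(c,uv):
    d=np.c_[uv,np.ones(len(uv))]@np.linalg.inv(c['K']).T@c['R'];return d
def bis(c,col,seed):
    m,st=comp(c,col,seed);ys,xs=np.nonzero(m)
    # pixel outlines: half pixel out
    uv=np.vstack([np.c_[xs+a,ys+b] for a in(-.5,.5) for b in(0,)])
    d=ray(c,uv);a0=np.arctan2(*d.mean(0)[[1,0]])
    a=(np.arctan2(d[:,1],d[:,0])-a0+np.pi)%(2*np.pi)-np.pi
    return a0+(a.min()+a.max())/2,(a.max()-a.min())/2,st
def locate(sc,si,col,s1,s2):
    a1,h1,t1=bis(sc,col,s1);a2,h2,t2=bis(si,col,s2)
    d1=np.array([np.cos(a1),np.sin(a1)]);d2=np.array([np.cos(a2),np.sin(a2)])
    k=np.linalg.solve(np.c_[d1,-d2],si['C'][:2]-sc['C'][:2]);p=sc['C'][:2]+k[0]*d1
    return p,2000*k[0]*np.sin(h1),2000*k[1]*np.sin(h2),t1,t2
def plane(c,uv,z):
    d=ray(c,np.atleast_2d(uv));return c['C']+d*((z-c['C'][2])/d[:,2])[:,None]
E
python3 - <<'E'
from h import *
sc,si=cam('scene'),cam('side')
L=[('tomato','gold',(338,91),(234,327)),('gherkin','green',(246,157),(329,240)),('blackc','white',(188,267),(344,162)),('apricot','black',(125,304),(372,141)),('horse','blue',(288,114),(295,288)),('roll','white',(222,235),(318,208)),
('T1','gold',(398,205),(188,202)),('T2','gold',(443,223),(155,192)),('G1','green',(343,284),(238,160)),('G2','green',(388,310),(209,152)),
('B1','white',(279,370),(274,129)),('B2','white',(328,403),(247,122)),('A1','black',(425,154),(144,259)),('A2','black',(463,175),(112,243))]
for n,col,a,b in L:
    p,w1,w2,t1,t2=locate(sc,si,col,a,b);print(n,(p*1000).round(1),'dia',w1.round(1),w2.round(1),t1.tolist(),t2.tolist())
E
```

```text
tomato [491.7 308.4] dia 57.9 56.4 [325, 80, 27, 22, 457] [215, 309, 37, 35, 992]
gherkin [432.9  53.5] dia 59.2 57.7 [231, 141, 31, 27, 679] [315, 223, 30, 26, 618]
blackc [ 491.6 -197.9] dia 62.2 65.2 [167, 250, 39, 37, 1123] [331, 152, 28, 20, 443]
apricot [ 201.6 -195.7] dia 89.6 2.4 [108, 299, 34, 24, 132] [488, 159, 1, 2, 2]
horse [441.3 192.7] dia 57.3 55.4 [275, 103, 28, 23, 522] [279, 272, 33, 31, 782]
roll [482.2 -71.5] dia 69.5 70.9 [210, 206, 39, 37, 972] [312, 193, 32, 27, 624]
T1 [725.7  96.1] dia 58.7 56.9 [382, 189, 35, 30, 786] [173, 188, 28, 22, 456]
T2 [804.9 103.6] dia 58.1 57.0 [426, 206, 37, 31, 840] [139, 180, 28, 20, 426]
G1 [716.9 -87.9] dia 59.5 58.0 [325, 264, 39, 38, 1144] [225, 148, 25, 18, 356]
G2 [796.2 -90. ] dia 60.1 57.6 [370, 290, 41, 40, 1270] [197, 139, 24, 18, 333]
B1 [ 718.3 -278.8] dia 56.2 64.1 [257, 351, 44, 46, 1596] [262, 118, 24, 17, 344]
B2 [ 785.8 -254.7] dia 63.2 63.5 [306, 381, 46, 39, 1509] [235, 111, 24, 17, 331]
A1 [709.4 303.9] dia 1.9 1.2 [425, 156, 1, 1, 1] [88, 186, 1, 1, 1]
A2 [795.3 246.1] dia 53.7 1.4 [450, 166, 29, 18, 135] [88, 186, 1, 1, 1]
```

```bash
python3 - <<'E'
from h import *
sc,si=cam('scene'),cam('side')
for c,pts in((sc,[(125,300),(125,310),(425,150),(188,262),(279,365),(300,370)]),(si,[(372,141),(144,252),(344,160),(274,127)])):
    h=cv2.cvtColor(c['img'],cv2.COLOR_BGR2HSV);print([h[v,u].tolist() for u,v in pts])
L=[('blackc','white',(188,267),(344,162)),('B1','white',(279,370),(274,127)),('B2','white',(328,403),(247,120)),
('apricot','black',(125,304),(372,141)),('A1','black',(425,152),(144,253)),('A2','black',(463,170),(112,239))]
for wb,kb in [(((0,0,150),(179,50,255)),((0,0,0),(179,120,60))),(((0,0,120),(179,40,255)),((0,0,0),(179,140,80))),(((0,0,170),(179,30,255)),((0,0,0),(179,255,60)))]:
  B['white']=wb;B['black']=kb
  for n,col,a,b in L:
    p,w1,w2,t1,t2=locate(sc,si,col,a,b);print(n,(p*1000).round(1),'dia',w1.round(1),w2.round(1),t1.tolist(),t2.tolist())
E
```

```text
[[126, 23, 55], [138, 20, 64], [99, 32, 56], [0, 0, 255], [0, 0, 255], [0, 0, 255]]
[[22, 40, 70], [12, 86, 74], [15, 2, 255], [0, 1, 255]]
blackc [ 491.4 -197.6] dia 61.5 61.8 [167, 250, 39, 37, 1116] [332, 152, 26, 20, 425]
B1 [ 717.3 -276.9] dia 56.7 63.6 [257, 351, 44, 46, 1581] [262, 118, 24, 17, 328]
B2 [ 786.4 -257.3] dia 62.1 61.7 [306, 381, 46, 39, 1497] [236, 112, 23, 16, 312]
apricot [ 286.6 -231.4] dia 79.4 2.0 [104, 288, 38, 35, 862] [436, 175, 1, 1, 1]
A1 [717.9 242.1] dia 54.0 1.7 [412, 141, 30, 24, 545] [147, 262, 1, 1, 1]
A2 [795.6 241.6] dia 54.7 51.4 [450, 159, 31, 25, 604] [96, 228, 30, 23, 233]
blackc [ 491.2 -197.4] dia 61.5 61.5 [167, 250, 39, 38, 1123] [332, 153, 26, 20, 430]
B1 [ 703.6 -252.1] dia 63.2 59.5 [258, 351, 43, 47, 1603] [263, 118, 23, 18, 334]
B2 [ 786.5 -257.9] dia 61.9 61.4 [306, 381, 46, 39, 1501] [236, 112, 23, 17, 321]
apricot [ 454.7 -301.8] dia 54.9 53.4 [104, 287, 38, 36, 1063] [362, 135, 22, 15, 244]
A1 [717.5 247.2] dia 55.1 53.8 [412, 140, 30, 25, 574] [127, 243, 32, 25, 610]
A2 [795.8 241.3] dia 55.5 54.7 [450, 159, 31, 26, 627] [95, 227, 32, 24, 584]
blackc [ 491.7 -197.8] dia 61.4 60.8 [167, 251, 39, 36, 1088] [332, 153, 26, 19, 400]
B1 [ 714.7 -271.5] dia 57.1 58.3 [258, 351, 43, 46, 1564] [263, 118, 22, 17, 304]
B2 [ 785.6 -254. ] dia 62.6 58.4 [307, 381, 45, 39, 1483] [236, 112, 22, 16, 291]
apricot [ 286.6 -231.4] dia 79.4 2.0 [104, 288, 38, 35, 867] [436, 175, 1, 1, 1]
A1 [717.9 242.1] dia 54.0 1.7 [412, 141, 30, 24, 551] [147, 262, 1, 1, 1]
A2 [795.6 241.6] dia 54.7 51.4 [450, 159, 31, 26, 610] [96, 228, 30, 23, 238]
```

```bash
python3 - <<'E'
from h import *
sc,si=cam('scene'),cam('side')
B['white']=((0,0,120),(179,40,255));B['black']=((0,0,0),(179,140,80))
def far(c,col,s,H,D):
    a,_,_=bis(c,col,s);m,_=comp(c,col,s);ys,xs=np.nonzero(m)
    P=plane(c,np.c_[xs,ys],H);u=np.array([np.cos(a),np.sin(a)])
    q=(P[:,:2]-c['C'][:2])@u
    return ((c['C'][:2]+u*(q.max()-D/2))*1000).round(1)
for n,col,a,b,H,D in [('B1','white',(279,370),(274,127),.08,.06),('B2','white',(328,403),(247,120),.08,.06),('bl','white',(188,267),(344,162),.076,.06),('ap','black',(125,304),(372,141),.082,.056),
 ('T1','gold',(398,205),(188,202),.096,.058),('T2','gold',(443,223),(155,192),.096,.058),('G1','green',(343,284),(238,160),.09,.06),('G2','green',(388,310),(209,152),.09,.06),('A1','black',(425,152),(144,253),.086,.056),('A2','black',(463,170),(112,239),.086,.056)]:
    print(n,far(sc,col,a,H,D),far(si,col,b,H,D))
# predicted outlines of the front cells
im=sc['img'].copy()
def draw(im,c,o,yaw):
    R=np.array([[np.cos(yaw),-np.sin(yaw)],[np.sin(yaw),np.cos(yaw)]])
    X=np.c_[(np.array([[-38,-38],[38,-38],[38,38],[-38,38]])/1000)@R.T+np.array(o)/1000,np.full(4,.022)]
    q=X@c['R'].T+c['t'];q=q@c['K'].T;q=q[:,:2]/q[:,2:]
    cv2.polylines(im,[np.round(q*16).astype(np.int32)],True,(255,0,255),1,cv2.LINE_AA,4)
for o,y in(((646.5,88.6),.095),((637.6,-85.8),-.026),((639.4,253),-.075),((622,-246),-.07)):draw(im,sc,o,y)
cv2.imwrite('pics/cells.png',cv2.resize(im[120:420,190:490],None,fx=2,fy=2,interpolation=cv2.INTER_CUBIC))
E
```

```text
B1 [ 708.3 -260.4] [ 709.4 -263.7]
B2 [ 786.8 -259.6] [ 788.2 -260.7]
bl [ 492.2 -198.2] [ 491.8 -199. ]
ap [ 456.3 -302.5] [ 453.9 -297.6]
T1 [726.3  92.6] [727.8  93.8]
T2 [805.  100.8] [806.  102.2]
G1 [717.9 -91.3] [716.  -86.5]
G2 [796.4 -93.2] [796.3 -90.4]
A1 [718.  243.8] [714.1 249.8]
A2 [796.  237.2] [795.  241.4]
```

View pics/cells.png

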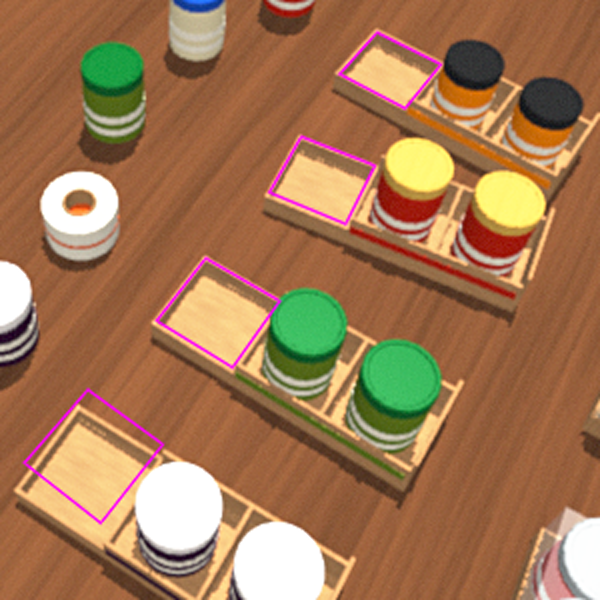

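The cell outlines fit the apricot, tomato and gherkin trays. The blackcurrant front cell (crop ~(90,465)) lies about 16 mm further to −y, which agrees with the lid-plane estimate, so its origin is about (630,−262). The jars are far enough apart for the fingers to close along y everywhere. First I'll turn to yaw 0 and move toward the tomato jar.

```bash
python3 -m creep '[[0,0,0.16,0,0,0,0],[0,0,0.16,0,0,0,0],[0,0,0.155,0,0,0,0],[0,0,0,0.5,-0.5,0,0],[0,0,0,0.7,-0.9,0,0]]'; python3 -m creep '[[0,0,0,0.7,-0.9,0,0],[0,0,0,0.7,-0.9,0,0],[0,0,0,0.7,-0.9,0,0],[0,0,0,0.7,-0.9,0,0],[0,0,0,0.7,-0.9,0,0]]'
```

```text
t: 0.9
ee_pos: [0.2568, -0.4806, 0.2068]
tool_rot: [3.141, 0.0, -0.004]
contact_force: [1.4, 0.2, -0.1]
finger_gap: 0.0883
grip_force: 0.0
t: 1.4
ee_pos: [0.3984, -0.298, 0.2072]
tool_rot: [3.141, -0.0, -0.001]
contact_force: [0.5, -0.9, 0.0]
finger_gap: 0.0882
grip_force: 0.0
```

```bash
python3 -m creep '[[0,0,0,0.15,-0.9,0,0],[0,0,0,0.15,-0.9,0,0],[0,0,0,0.15,-0.9,0,0],[0,0,0,0.15,-0.9,0,0],[0,0,0,0.15,-0.9,0,0]]'; python3 -m creep '[[0,0,0,0.15,-0.9,0,0],[0,0,0,0.15,-0.9,0,0],[0,0,0,0.15,-0.9,0,0],[0,0,0,0.15,-0.9,0,0],[0,0,0,0.15,-0.9,0,0]]'; python3 -m creep '[[0,0,0,0.15,-0.9,0,0],[0,0,0,0.15,-0.9,0,0],[0,0,0,0.15,-0.9,0,0],[0,0,0,0.1,-0.9,0,0],[0,0,0,0.1,-0.6,0,0]]'; python3 -m creep '[[0,0,0,0,-0.3,0,0],[0,0,0,0,0,0,0]]'
```

```text
t: 1.9
ee_pos: [0.4276, -0.1181, 0.2071]
tool_rot: [3.141, -0.001, -0.0]
contact_force: [0.5, -0.3, -0.3]
finger_gap: 0.0883
grip_force: 0.0
t: 2.4
ee_pos: [0.4577, 0.0619, 0.2072]
tool_rot: [3.141, -0.001, -0.0]
contact_force: [0.6, 0.1, 0.3]
finger_gap: 0.0882
grip_force: 0.0
t: 2.9
ee_pos: [0.4835, 0.2307, 0.207]
tool_rot: [-3.141, -0.0, 0.001]
contact_force: [0.8, -0.4, -0.3]
finger_gap: 0.0883
grip_force: 0.0
t: 3.1
ee_pos: [0.4833, 0.2413, 0.2067]
tool_rot: [3.141, 0.0, 0.002]
contact_force: [0.1, 0.4, 0.5]
finger_gap: 0.0879
grip_force: 0.0
```

```bash
python3 -m creep '[[0,0,0,0.1,-0.9,0,0],[0,0,0,0.1,-0.775,0,0],[0,0,0,0,0,0.7,0],[0,0,0,0,0,0.8,0],[0,0,0,0,0,0.8,0]]'; python3 - <<'E'
from h import *
cv2.imwrite('pics/w1.png',cam('wrist')['img'])
E
```

```text
t: 3.6
ee_pos: [0.4921, 0.3062, 0.1143]
tool_rot: [3.141, -0.001, -0.001]
contact_force: [0.1, 0.6, -0.2]
finger_gap: 0.0887
grip_force: 0.0
```

View pics/w1.png

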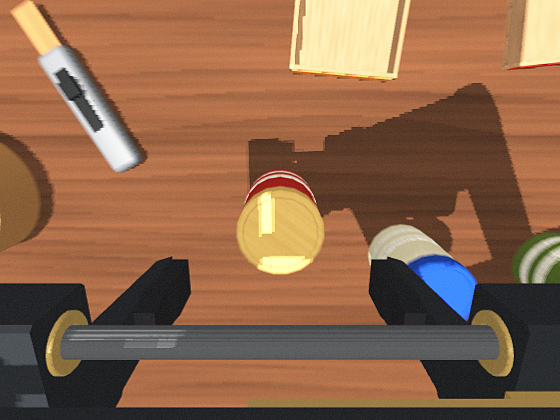

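The wrist view shows the gold lid at (280,232), midway between the fingertips (188 and 370), with the horseradish clear of the right finger's path. Next I'll descend and grip.

```bash
python3 -m creep '[[0,0,0,0,-0.05,0.6,0],[0,0,0,0,0,0.6,0],[0,0,0,0,0,0.38,0],[0,0,0,0,0,0,0.5],[0,0,0,0,0,0,1]]'; python3 -m creep '[[0,0,0,0,0,0,1],[0,0,0,0,0,0,1],[0,0,0,0,0,0,1],[0,0,0,0,0,0,1]]'
```

```text
t: 4.15
ee_pos: [0.4922, 0.309, 0.0525]
tool_rot: [-3.142, -0.0, -0.001]
contact_force: [-0.2, 0.6, -0.6]
finger_gap: 0.0744
grip_force: 0.0
t: 4.55
ee_pos: [0.4929, 0.3094, 0.0532]
tool_rot: [-3.141, -0.003, -0.0]
contact_force: [-0.8, -2.0, 7.2]
finger_gap: 0.0569
grip_force: 30.1
```

```bash
python3 -m creep '[[0,0,0,0,0,-0.2,1],[0,0,0,0,0,-0.5,1],[0,0,0,0,0,-0.8,1],[0,0,0,0,0,-0.8,1],[0,0,0,0,0,-0.6,1]]'; python3 -m creep '[[0,0,0,0.3,0.3,-0.1,1],[0,0,0,0.5,0.7,0,1],[0,0,0,0.5,0.8,0,1],[0,0,0,0.5,0.8,0,1],[0,0,0,0.5,0.8,0,1]]';python3 -m creep '[[0,0,0,0.5,0.8,0,1],[0,0,0,0.5,0.7,0,1],[0,0,0,0.3,0.4,0,1],[0,0,0,0.25,0.2,0,1],[0,0,0,0,0,0,1]]'
```

```text
t: 5.05
ee_pos: [0.4916, 0.3099, 0.1697]
tool_rot: [-3.141, -0.001, 0.0]
contact_force: [0.7, 0.3, -2.7]
finger_gap: 0.0573
grip_force: 30.0
t: 5.55
ee_pos: [0.5837, 0.1714, 0.1702]
tool_rot: [3.141, 0.002, -0.0]
contact_force: [0.0, 0.2, -3.1]
finger_gap: 0.057
grip_force: 30.0
t: 6.05
ee_pos: [0.6462, 0.0886, 0.1709]
tool_rot: [-3.141, 0.001, -0.002]
contact_force: [-0.1, -0.1, -3.1]
finger_gap: 0.0566
grip_force: 30.0
```

```bash
python3 -m creep '[[0,0,0,0,0,0.5,1],[0,0,0,0,0,0.6,1],[0,0,0,0,0,0.5,1],[0,0,0,0,0,0.3,1],[0,0,0,0,0,0,1]]'; python3 - <<'E'
from h import *
a=cam('scene')['img'][130:330,250:500];b=cam('side')['img'][120:320,90:340]
cv2.imwrite('pics/p1.png',cv2.resize(np.vstack([a,b]),None,fx=1.5,fy=1.5))
E
```

```text
t: 6.55
ee_pos: [0.6435, 0.0907, 0.0935]
tool_rot: [-3.141, 0.004, 0.001]
contact_force: [-0.7, 0.7, -2.7]
finger_gap: 0.0569
grip_force: 30.0
```

View pics/p1.png

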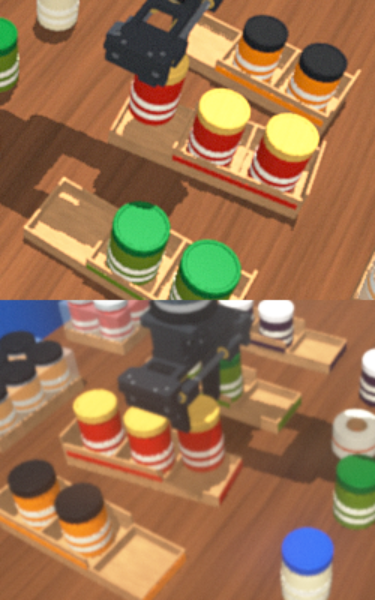

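The jar hangs over the front tomato cell in both views, in line with the file. Next I'll lower it gently.

```bash
python3 -m creep '[[0,0,0,0.05,0.03,0.3,1],[0,0,0,0,0,0.25,1],[0,0,0,0,0,0.15,1],[0,0,0,0,0,0.08,1],[0,0,0,0,0,0,1]]'; python3 -m creep '[[0,0,0,0,0,0.05,1],[0,0,0,0,0,0,1]]'
```

```text
t: 7.15
ee_pos: [0.6471, 0.0881, 0.0637]
tool_rot: [-3.142, 0.001, -0.0]
contact_force: [0.1, 0.5, -3.1]
finger_gap: 0.0566
grip_force: 30.0
t: 7.35
ee_pos: [0.6477, 0.0882, 0.0626]
tool_rot: [-3.142, -0.0, -0.0]
contact_force: [-0.3, 0.5, -3.5]
finger_gap: 0.0569
grip_force: 30.0
```

```bash
python3 -m creep '[[0,0,0,0,0,0.05,1],[0,0,0,0,0,0.025,1],[0,0,0,0,0,0,1]]'; python3 -m creep '[[0,0,0,0,0,0.025,1],[0,0,0,0,0,0,1]]';python3 -m creep '[[0,0,0,0,0,0.02,1],[0,0,0,0,0,0,1]]'
```

```text
t: 7.65
ee_pos: [0.6475, 0.0882, 0.0594]
tool_rot: [-3.142, 0.0, -0.0]
contact_force: [1.0, 0.1, -3.3]
finger_gap: 0.0566
grip_force: 30.0
t: 7.85
ee_pos: [0.6476, 0.0882, 0.0584]
tool_rot: [-3.142, 0.0, -0.0]
contact_force: [0.5, 0.4, -2.2]
finger_gap: 0.057
grip_force: 30.0
t: 8.05
ee_pos: [0.6475, 0.0882, 0.0576]
tool_rot: [-3.142, 0.0, -0.0]
contact_force: [-0.1, -0.1, -3.0]
finger_gap: 0.0565
grip_force: 30.0
```

```bash
python3 -m creep '[[0,0,0,0,0,0.02,1],[0,0,0,0,0,0,1]]';python3 -m creep '[[0,0,0,0,0,0.02,1],[0,0,0,0,0,0,1]]'
```

```text
t: 8.25
ee_pos: [0.648, 0.0881, 0.0573]
tool_rot: [3.142, -0.001, -0.0]
contact_force: [0.1, -0.2, -0.2]
finger_gap: 0.0572
grip_force: 30.0
t: 8.45
ee_pos: [0.6485, 0.0881, 0.0572]
tool_rot: [3.141, -0.002, -0.0]
contact_force: [-1.6, 0.3, 5.1]
finger_gap: 0.0567
grip_force: 30.0
```

```bash
python3 -m creep '[[0,0,0,0,0,0,0.25],[0,0,0,0,0,0,0],[0,0,0,0,0,0,0],[0,0,0,0,0,0,0]]'; python3 -m creep '[[0,0,0,0,0,-0.4,0],[0,0,0,0,0,-0.8,0],[0,0,0,0,0,-0.8,0],[0,0,0,-0.5,0.1,-0.4,0],[0,0,0,-0.8,0.1,0,0]]'; python3 -m creep '[[0,0,0,-0.9,0.1,0,0],[0,0,0,-0.9,0.2,0,0],[0,0,0,-0.9,0.2,0,0],[0,0,0,-0.9,0.15,0,0],[0,0,0,-0.4,0,0,0]]'
```

```text
t: 8.85
ee_pos: [0.6474, 0.0882, 0.0558]
tool_rot: [-3.142, 0.0, -0.0]
contact_force: [-0.4, 0.7, -0.7]
finger_gap: 0.0866
grip_force: 0.0
t: 9.35
ee_pos: [0.5988, 0.0798, 0.1572]
tool_rot: [3.141, -0.009, -0.0]
contact_force: [0.1, -0.4, 0.2]
finger_gap: 0.0881
grip_force: 0.0
t: 9.85
ee_pos: [0.4332, 0.054, 0.1528]
tool_rot: [3.141, -0.0, -0.001]
contact_force: [1.3, 0.7, -0.6]
finger_gap: 0.0882
grip_force: 0.0
```

```bash
python3 -m creep '[[0,0,0,0,0,0.6,0],[0,0,0,0,0,0.7,0],[0,0,0,0,0,0.7,0],[0,0,0,0,0,0.5,0],[0,0,0,0,0,0.2,0]]'; python3 -m creep '[[0,0,0,0,0,0,0.5],[0,0,0,0,0,0,1],[0,0,0,0,0,0,1],[0,0,0,0,0,0,1],[0,0,0,0,0,0,1]]'; python3 -m creep '[[0,0,0,0,0,0,1],[0,0,0,0,0,0,1]]'
```

```text
t: 10.35
ee_pos: [0.4347, 0.0544, 0.0433]
tool_rot: [-3.141, 0.002, -0.0]
contact_force: [-0.3, 0.1, 0.9]
finger_gap: 0.0881
grip_force: 0.0
t: 10.85
ee_pos: [0.4368, 0.0539, 0.0452]
tool_rot: [3.141, -0.002, -0.0]
contact_force: [-0.4, -0.8, 5.0]
finger_gap: 0.0589
grip_force: 30.0
t: 11.05
ee_pos: [0.4368, 0.0539, 0.0452]
tool_rot: [3.141, -0.002, -0.0]
contact_force: [-1.0, -0.9, 6.8]
finger_gap: 0.0589
grip_force: 30.0
```

```bash
python3 - <<'E'
from h import *
a=cam('scene')['img'][60:300,190:480];b=cam('side')['img'][120:360,90:380]
cv2.imwrite('pics/p2.png',cv2.resize(np.vstack([a,b]),None,fx=1.25,fy=1.25))
E
```

```text
(no output)
```

View pics/p2.png

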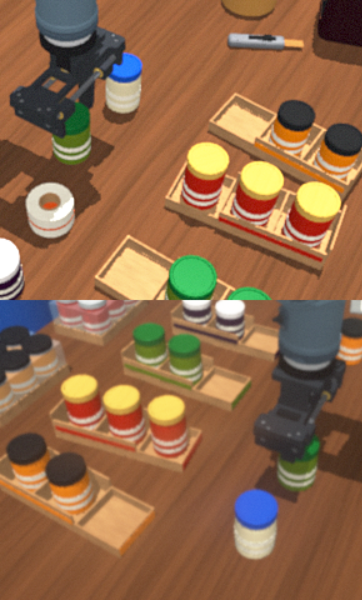

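The tomato jar stands in its front cell in both views, and the gherkin jar is gripped and upright. Next I'll carry it.

```bash
python3 -m creep '[[0,0,0,0,0,-0.2,1],[0,0,0,0,0,-0.5,1],[0,0,0,0,0,-0.8,1],[0,0,0,0,0,-0.8,1],[0,0,0,0.2,0.1,-0.6,1]]'; python3 -m creep '[[0,0,0,0.5,0.4,-0.1,1],[0,0,0,0.8,0.5,0,1],[0,0,0,0.8,0.5,0,1],[0,0,0,0.8,0.6,0,1],[0,0,0,0.8,0.6,0,1]]';python3 -m creep '[[0,0,0,0.6,0.4,0,1],[0,0,0,0.4,0.3,0,1],[0,0,0,0.2,0.1,0,1],[0,0,0,0,0,0.4,1],[0,0,0,0,0,0.6,1]]'
```

```text
t: 11.65
ee_pos: [0.4429, 0.0508, 0.1619]
tool_rot: [-3.141, -0.0, 0.0]
contact_force: [1.9, 0.2, -1.8]
finger_gap: 0.0594
grip_force: 30.0
t: 12.15
ee_pos: [0.5921, -0.0543, 0.1639]
tool_rot: [-3.141, 0.001, 0.0]
contact_force: [-0.6, 1.0, -2.6]
finger_gap: 0.0592
grip_force: 30.0
t: 12.65
ee_pos: [0.6397, -0.0853, 0.1242]
tool_rot: [3.141, -0.002, 0.0]
contact_force: [-0.1, -0.6, -2.2]
finger_gap: 0.0592
grip_force: 30.0
```

```bash
python3 -m creep '[[0,0,0,0,0,0.6,1],[0,0,0,0,0,0.4,1],[0,0,0,0,0,0.3,1],[0,0,0,0,0,0.2,1],[0,0,0,0,0,0.1,1]]'; python3 -m creep '[[0,0,0,0,0,0.05,1],[0,0,0,0,0,0,1]]'; python3 - <<'E'
from h import *
a=cam('scene')['img'][190:390,210:460];b=cam('side')['img'][100:300,140:390]
cv2.imwrite('pics/p3.png',cv2.resize(np.vstack([a,b]),None,fx=1.5,fy=1.5))
E
```

```text
t: 13.15
ee_pos: [0.6394, -0.0856, 0.0596]
tool_rot: [-3.141, 0.0, -0.0]
contact_force: [0.0, 0.3, -2.3]
finger_gap: 0.0591
grip_force: 30.0
t: 13.35
ee_pos: [0.64, -0.0859, 0.0586]
tool_rot: [3.141, -0.001, -0.0]
contact_force: [0.5, -0.5, -2.4]
finger_gap: 0.0587
grip_force: 30.0
```

View pics/p3.png

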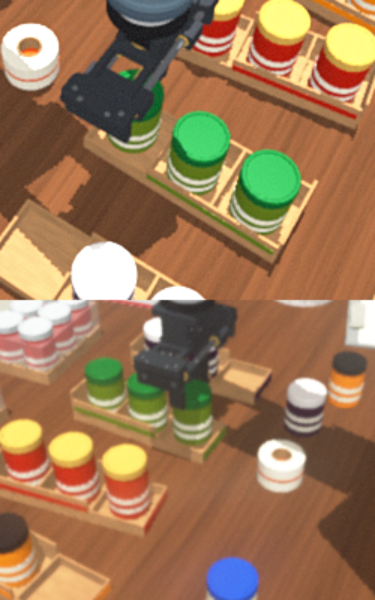

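The gherkin jar is inside its cell in both views, still held about 9 mm above the floor.

```bash
python3 -m creep '[[0,0,0,0,0,0.08,1],[0,0,0,0,0,0.05,1],[0,0,0,0,0,0.03,1],[0,0,0,0,0,0,1]]'; python3 -m creep '[[0,0,0,0,0,0.03,1],[0,0,0,0,0,0,1]]';python3 -m creep '[[0,0,0,0,0,0.02,1],[0,0,0,0,0,0,1]]'
```

```text
t: 13.85
ee_pos: [0.6393, -0.0858, 0.0514]
tool_rot: [-3.141, 0.001, -0.0]
contact_force: [0.6, 0.1, -1.5]
finger_gap: 0.0591
grip_force: 30.0
t: 14.05
ee_pos: [0.6395, -0.0858, 0.0504]
tool_rot: [-3.142, 0.0, -0.0]
contact_force: [0.1, -0.6, -2.6]
finger_gap: 0.0589
grip_force: 30.0
t: 14.25
ee_pos: [0.6395, -0.0858, 0.0496]
tool_rot: [-3.142, 0.0, -0.0]
contact_force: [-1.6, -1.0, -2.0]
finger_gap: 0.0592
grip_force: 30.0
```

```bash
python3 -m creep '[[0,0,0,0,0,0.015,1],[0,0,0,0,0,0,1]]';python3 -m creep '[[0,0,0,0,0,0.015,1],[0,0,0,0,0,0,1]]'
```

```text
t: 14.45
ee_pos: [0.6398, -0.0859, 0.0494]
tool_rot: [3.142, -0.0, -0.0]
contact_force: [-0.1, -0.1, -1.1]
finger_gap: 0.059
grip_force: 30.0
t: 14.65
ee_pos: [0.64, -0.0859, 0.0493]
tool_rot: [3.141, -0.001, -0.0]
contact_force: [-1.1, -0.5, 4.7]
finger_gap: 0.0588
grip_force: 30.0
```

```bash
python3 -m creep '[[0,0,0,0,0,0,0.25],[0,0,0,0,0,0,0],[0,0,0,0,0,0,0],[0,0,0,0,0,0,0]]'; python3 -m creep '[[0,0,0,0,0,-0.4,0],[0,0,0,0,0,-0.8,0],[0,0,0,0,0,-0.8,0],[0,0,0,-0.5,0.3,-0.4,0],[0,0,0,-0.8,0.6,0,0]]'; python3 -m creep '[[0,0,0,-0.8,0.6,0,0],[0,0,0,-0.8,0.6,0,0],[0,0,0,-0.6,0.5,0,0],[0,0,0,-0.2,0.2,0,0],[0,0,0,0,0,0,0]]'
```

```text
t: 15.05
ee_pos: [0.6395, -0.0858, 0.0483]
tool_rot: [-3.142, 0.0, -0.0]
contact_force: [1.1, 0.2, -0.6]
finger_gap: 0.0871
grip_force: 0.0
t: 15.55
ee_pos: [0.5906, -0.122, 0.1496]
tool_rot: [3.139, -0.008, 0.003]
contact_force: [0.6, -1.5, 0.0]
finger_gap: 0.088
grip_force: 0.0
t: 16.05
ee_pos: [0.4914, -0.1989, 0.1457]
tool_rot: [3.141, -0.001, -0.003]
contact_force: [0.4, -0.0, -0.2]
finger_gap: 0.0877
grip_force: 0.0
```

```bash
python3 -m creep '[[0,0,0,0,0,0.6,0],[0,0,0,0,0,0.7,0],[0,0,0,0,0,0.7,0],[0,0,0,0,0,0.5,0],[0,0,0,0,0,0.18,0]]'; python3 -m creep '[[0,0,0,0,0,0,0.5],[0,0,0,0,0,0,1],[0,0,0,0,0,0,1],[0,0,0,0,0,0,1],[0,0,0,0,0,0,1]]'; python3 -m creep '[[0,0,0,0,0,0,1],[0,0,0,0,0,-0.1,1],[0,0,0,0,0,0,1]]'
```

```text
t: 16.55
ee_pos: [0.4913, -0.1961, 0.0354]
tool_rot: [-3.139, 0.002, 0.001]
contact_force: [-0.0, 0.4, -0.3]
finger_gap: 0.0882
grip_force: 0.0
t: 17.05
ee_pos: [0.4925, -0.198, 0.0386]
tool_rot: [3.141, -0.002, -0.0]
contact_force: [1.1, 2.3, 5.3]
finger_gap: 0.0588
grip_force: 30.0
t: 17.35
ee_pos: [0.4914, -0.1979, 0.0415]
tool_rot: [3.141, 0.0, -0.0]
contact_force: [1.5, -0.2, -2.7]
finger_gap: 0.0589
grip_force: 30.0
```

```bash
python3 -m creep '[[0,0,0,0,0,-0.4,1],[0,0,0,0,0,-0.8,1],[0,0,0,0,0,-0.8,1],[0,0,0,0.2,0.1,-0.6,1],[0,0,0,0.5,0.3,-0.1,1]]'; python3 -m creep '[[0,0,0,0.7,0.35,0,1],[0,0,0,0.7,0.35,0,1],[0,0,0,0.7,0.3,0,1],[0,0,0,0.45,0.15,0,1],[0,0,0,0.2,0.05,0,1]]';python3 -m creep '[[0,0,0,0,0,0.5,1],[0,0,0,0,0,0.7,1],[0,0,0,0,0,0.6,1],[0,0,0,0,0,0.4,1],[0,0,0,0,0,0.1,1]]'; python3 - <<'E'
from h import *
a=cam('scene')['img'][250:420,150:400];b=cam('side')['img'][80:250,190:440]
cv2.imwrite('pics/p4.png',cv2.resize(np.vstack([a,b]),None,fx=1.7,fy=1.7))
E
```

```text
t: 17.85
ee_pos: [0.5204, -0.2142, 0.1525]
tool_rot: [3.139, -0.003, -0.0]
contact_force: [1.1, -0.0, -2.7]
finger_gap: 0.0591
grip_force: 30.0
t: 18.35
ee_pos: [0.6301, -0.2623, 0.1481]
tool_rot: [-3.141, 0.001, -0.001]
contact_force: [-1.0, -0.6, -2.6]
finger_gap: 0.0591
grip_force: 30.0
t: 18.85
ee_pos: [0.6275, -0.2606, 0.0545]
tool_rot: [-3.139, 0.004, -0.0]
contact_force: [-0.3, -0.7, -2.2]
finger_gap: 0.0582
grip_force: 30.0
```

View pics/p4.png

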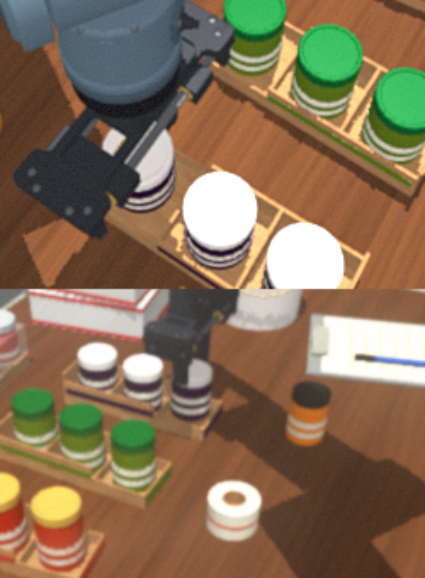

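The blackcurrant jar is centred in its cell with its bottom about 13 mm above the floor, and the gherkin jar stands in its cell. Next I'll lower it.

```bash
python3 -m creep '[[0,0,0,0,0,0.1,1],[0,0,0,0,0,0.08,1],[0,0,0,0,0,0.04,1],[0,0,0,0,0,0,1]]'; python3 -m creep '[[0,0,0,0,0,0.03,1],[0,0,0,0,0,0,1]]';python3 -m creep '[[0,0,0,0,0,0.02,1],[0,0,0,0,0,0,1]]'
```

```text
t: 19.35
ee_pos: [0.6295, -0.2618, 0.0486]
tool_rot: [3.142, -0.0, -0.0]
contact_force: [0.2, 0.2, -3.1]
finger_gap: 0.0588
grip_force: 30.0
t: 19.55
ee_pos: [0.6295, -0.2618, 0.0473]
tool_rot: [3.142, -0.0, -0.0]
contact_force: [-0.7, 0.3, -4.0]
finger_gap: 0.0582
grip_force: 30.0
t: 19.75
ee_pos: [0.6295, -0.2618, 0.0464]
tool_rot: [-3.142, 0.0, -0.0]
contact_force: [-0.4, 0.1, -2.0]
finger_gap: 0.0586
grip_force: 30.0
```

```bash
python3 -m creep '[[0,0,0,0,0,0.04,1],[0,0,0,0,0,0.02,1],[0,0,0,0,0,0,1]]'; python3 -m creep '[[0,0,0,0,0,0.02,1],[0,0,0,0,0,0,1]]';python3 -m creep '[[0,0,0,0,0,0.015,1],[0,0,0,0,0,0,1]]'
```

```text
t: 20.05
ee_pos: [0.6294, -0.2617, 0.0439]
tool_rot: [-3.141, 0.0, -0.0]
contact_force: [-1.3, 0.2, -2.8]
finger_gap: 0.0589
grip_force: 30.0
t: 20.25
ee_pos: [0.6295, -0.2618, 0.0432]
tool_rot: [-3.141, 0.0, -0.0]
contact_force: [-0.1, 0.5, -3.5]
finger_gap: 0.0588
grip_force: 30.0
t: 20.45
ee_pos: [0.6295, -0.2619, 0.0427]
tool_rot: [3.142, -0.0, -0.0]
contact_force: [-0.0, -0.8, -3.1]
finger_gap: 0.0587
grip_force: 30.0
```

```bash
python3 -m creep '[[0,0,0,0,0,0.015,1],[0,0,0,0,0,0,1]]'; python3 -m creep '[[0,0,0,0,0,0.01,1],[0,0,0,0,0,0,1]]'
```

```text
t: 20.65
ee_pos: [0.6298, -0.2619, 0.0427]
tool_rot: [3.141, -0.001, -0.0]
contact_force: [-0.7, 0.6, 0.7]
finger_gap: 0.0587
grip_force: 30.0
t: 20.85
ee_pos: [0.63, -0.2619, 0.0426]
tool_rot: [3.141, -0.001, -0.0]
contact_force: [-2.1, 1.5, 6.2]
finger_gap: 0.0589
grip_force: 30.0
```

```bash
python3 -m creep '[[0,0,0,0,0,0,0.25],[0,0,0,0,0,0,0],[0,0,0,0,0,0,0],[0,0,0,0,0,0,0]]'; python3 -m creep '[[0,0,0,0,0,-0.4,0],[0,0,0,0,0,-0.8,0],[0,0,0,0,0,-0.8,0],[0,0,0,-0.5,0.1,-0.4,0],[0,0,0,-0.9,0.2,0,0]]'; python3 -m creep '[[0,0,0,-0.9,0.2,0,0],[0,0,0,-0.9,0.2,0,0],[0,0,0,-0.7,0.2,0,0],[0,0,0,-0.45,0.1,0,0],[0,0,0,0,0,0,0]]'
```

```text
t: 21.25
ee_pos: [0.6294, -0.2619, 0.0414]
tool_rot: [-3.142, 0.0, -0.0]
contact_force: [0.8, -0.4, 0.8]
finger_gap: 0.087
grip_force: 0.0
t: 21.75
ee_pos: [0.5766, -0.2751, 0.143]
tool_rot: [3.137, -0.007, 0.002]
contact_force: [-0.6, -0.2, 0.2]
finger_gap: 0.0879
grip_force: 0.0
t: 22.25
ee_pos: [0.4541, -0.3026, 0.139]
tool_rot: [3.141, -0.0, -0.002]
contact_force: [-0.5, -0.3, 0.2]
finger_gap: 0.088
grip_force: 0.0
```

Down to about 0.043 (96 mm).

```bash
python3 -m creep '[[0,0,0,0,0,0.5,0],[0,0,0,0,0,0.7,0],[0,0,0,0,0,0.6,0],[0,0,0,0,0,0.4,0],[0,0,0,0,0,0.18,0]]'; python3 -m creep '[[0,0,0,0,0,0,0.5],[0,0,0,0,0,0,1],[0,0,0,0,0,0,1],[0,0,0,0,0,0,1],[0,0,0,0,0,0,1]]'; python3 -m creep '[[0,0,0,0,0,0,1],[0,0,0,0,0,-0.1,1],[0,0,0,0,0,0,1]]'
```

```text
t: 22.75
ee_pos: [0.4558, -0.301, 0.0414]
tool_rot: [-3.14, 0.001, 0.0]
contact_force: [-0.2, -0.2, 0.1]
finger_gap: 0.088
grip_force: 0.0
t: 23.25
ee_pos: [0.456, -0.3021, 0.0435]
tool_rot: [3.141, -0.001, -0.0]
contact_force: [0.4, 1.8, 4.5]
finger_gap: 0.0551
grip_force: 30.0
t: 23.55
ee_pos: [0.4553, -0.3017, 0.0465]
tool_rot: [-3.142, 0.0, -0.0]
contact_force: [0.2, 0.5, -2.9]
finger_gap: 0.0546
grip_force: 30.0
```

```bash
python3 -m creep '[[0,0,0,0,0,-0.4,1],[0,0,0,0,0,-0.8,1],[0,0,0,0,0,-0.8,1],[0,0,0,0,0,-0.8,1],[0,0,0,0.1,-0.3,-0.3,1]]'; python3 -m creep '[[0,0,0,0.2,-0.6,0,1],[0,0,0,0.3,-0.8,0,1],[0,0,0,0.3,-0.9,0,1],[0,0,0,0.3,-0.9,0,1],[0,0,0,0.3,-0.9,0,1]]';python3 -m creep '[[0,0,0,0.3,-0.9,0,1],[0,0,0,0.3,-0.9,0,1],[0,0,0,0.3,-0.9,0,1],[0,0,0,0.3,-0.9,0,1],[0,0,0,0.3,-0.9,0,1]]';python3 -m creep '[[0,0,0,0.3,-0.9,0,1],[0,0,0,0.3,-0.9,0,1],[0,0,0,0.3,-0.9,0,1],[0,0,0,0.3,-0.7,0,1],[0,0,0,0.2,-0.4,0,1]]';python3 -m creep '[[0,0,0,0.1,-0.2,0,1],[0,0,0,0,0,0,1],[0,0,0,0,0,0,1]]'
```

```text
t: 24.05
ee_pos: [0.4605, -0.2917, 0.1736]
tool_rot: [3.138, -0.003, -0.002]
contact_force: [0.4, -0.0, -1.6]
finger_gap: 0.0548
grip_force: 30.0
t: 24.55
ee_pos: [0.5149, -0.1232, 0.169]
tool_rot: [-3.14, 0.002, -0.0]
contact_force: [0.7, 0.3, -2.8]
finger_gap: 0.0552
grip_force: 30.0
t: 25.05
ee_pos: [0.5746, 0.0567, 0.1688]
tool_rot: [-3.141, 0.003, 0.0]
contact_force: [0.1, -0.3, -2.4]
finger_gap: 0.0545
grip_force: 30.0
t: 25.55
ee_pos: [0.6304, 0.2095, 0.1683]
tool_rot: [-3.141, 0.003, 0.002]
contact_force: [0.7, -1.2, -3.0]
finger_gap: 0.0547
grip_force: 30.0
t: 25.85
ee_pos: [0.6348, 0.2136, 0.1695]
tool_rot: [3.141, 0.002, -0.0]
contact_force: [0.1, -0.4, -3.0]
finger_gap: 0.0547
grip_force: 30.0
```

```bash
python3 -m creep '[[0,0,0,0.1,-0.6,0,1],[0,0,0,0,-0.38,0,1],[0,0,0,0,0,0.4,1],[0,0,0,0,0,0.7,1],[0,0,0,0,0,0.7,1]]'; python3 -m creep '[[0,0,0,0,0,0.5,1],[0,0,0,0,0,0.3,1],[0,0,0,0,0,0.15,1],[0,0,0,0,0,0,1]]'; python3 - <<'E'
from h import *
a=cam('scene')['img'][90:260,280:530];b=cam('side')['img'][180:350,50:300]
cv2.imwrite('pics/p5.png',cv2.resize(np.vstack([a,b]),None,fx=1.7,fy=1.7))
E
```

```text
t: 26.35
ee_pos: [0.6393, 0.2524, 0.097]
tool_rot: [3.141, -0.0, -0.0]
contact_force: [-0.3, 0.0, -3.7]
finger_gap: 0.0547
grip_force: 30.0
t: 26.75
ee_pos: [0.6392, 0.2528, 0.0597]
tool_rot: [3.141, 0.001, -0.001]
contact_force: [-0.5, 0.1, -3.0]
finger_gap: 0.0548
grip_force: 30.0
```

View pics/p5.png

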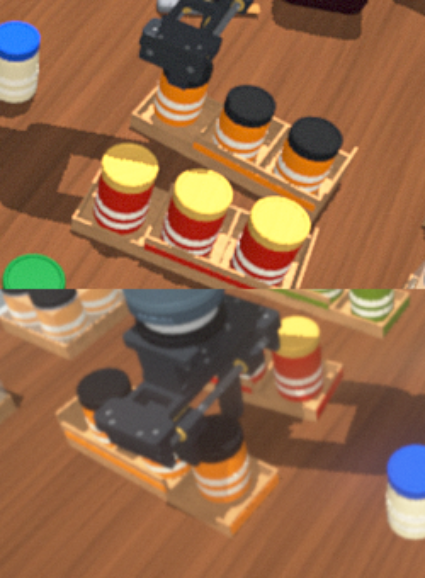

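The apricot jar is in its cell in both views, about 12 mm above the floor. Next I'll lower it.

```bash
python3 -m creep '[[0,0,0,0,0,0.1,1],[0,0,0,0,0,0.08,1],[0,0,0,0,0,0.04,1],[0,0,0,0,0,0,1]]'; python3 -m creep '[[0,0,0,0,0,0.03,1],[0,0,0,0,0,0,1]]';python3 -m creep '[[0,0,0,0,0,0.02,1],[0,0,0,0,0,0,1]]'
```

```text
t: 27.25
ee_pos: [0.6394, 0.2533, 0.0514]
tool_rot: [3.141, 0.001, -0.0]
contact_force: [-0.3, -0.2, -2.7]
finger_gap: 0.0549
grip_force: 30.0
t: 27.45
ee_pos: [0.6396, 0.2534, 0.0504]
tool_rot: [3.142, 0.0, -0.0]
contact_force: [-0.1, -0.5, -4.1]
finger_gap: 0.0552
grip_force: 30.0
t: 27.65
ee_pos: [0.6396, 0.2534, 0.0496]
tool_rot: [3.142, 0.0, -0.0]
contact_force: [1.0, -0.3, -3.5]
finger_gap: 0.0551
grip_force: 30.0
```

```bash
python3 -m creep '[[0,0,0,0,0,0.02,1],[0,0,0,0,0,0,1]]'; python3 -m creep '[[0,0,0,0,0,0.02,1],[0,0,0,0,0,0,1]]';python3 -m creep '[[0,0,0,0,0,0.012,1],[0,0,0,0,0,0,1]]'
```

```text
t: 27.85
ee_pos: [0.6396, 0.2534, 0.0488]
tool_rot: [3.142, 0.0, -0.0]
contact_force: [0.0, 0.2, -3.7]
finger_gap: 0.0547
grip_force: 30.0
t: 28.05
ee_pos: [0.6396, 0.2534, 0.048]
tool_rot: [3.142, 0.0, -0.0]
contact_force: [0.6, 0.0, -3.1]
finger_gap: 0.055
grip_force: 30.0
t: 28.25
ee_pos: [0.6397, 0.2534, 0.0476]
tool_rot: [-3.142, -0.0, -0.0]
contact_force: [0.4, 0.0, -2.6]
finger_gap: 0.0545
grip_force: 30.0
```

```bash
python3 -m creep '[[0,0,0,0,0,0.012,1],[0,0,0,0,0,0,1]]'; python3 -m creep '[[0,0,0,0,0,0.01,1],[0,0,0,0,0,0,1]]'
```

```text
t: 28.45
ee_pos: [0.6399, 0.2534, 0.0476]
tool_rot: [-3.141, -0.001, -0.0]
contact_force: [-0.4, -0.6, -0.8]
finger_gap: 0.055
grip_force: 30.0
t: 28.65
ee_pos: [0.6401, 0.2535, 0.0475]
tool_rot: [-3.141, -0.001, -0.0]
contact_force: [-1.5, 0.1, 3.4]
finger_gap: 0.0547
grip_force: 30.0
```

Contact; I'll release, lift and back away.

```bash
python3 -m creep '[[0,0,0,0,0,0,0.25],[0,0,0,0,0,0,0],[0,0,0,0,0,0,0],[0,0,0,0,0,0,0]]'; python3 -m creep '[[0,0,0,0,0,-0.4,0],[0,0,0,0,0,-0.8,0],[0,0,0,0,0,-0.8,0],[0,0,0,0,0,-0.8,0],[0,0,0,-0.8,0,-0.4,0]]'; python3 -m creep '[[0,0,0,-0.9,0,-0.3,0],[0,0,0,-0.9,0,0,0],[0,0,0,-0.9,0,0,0],[0,0,0,-0.6,0,0,0],[0,0,0,0,0,0,0]]'; python3 - <<'E'
from h import *
sc,si=cam('scene'),cam('side')
cv2.imwrite('pics/end.png',np.hstack([cv2.resize(c['img'],(400,300)) for c in (sc,si)]))
for n,col,a,b in[('horse','blue',(288,114),(295,288)),('roll','white',(222,235),(318,208))]:
    try:print(n,(locate(sc,si,col,a,b)[0]*1000).round(1))
    except Exception as e:print(n,e)
E
```

```text
t: 29.05
ee_pos: [0.6396, 0.2533, 0.0466]
tool_rot: [-3.142, 0.0, -0.0]
contact_force: [0.8, -0.6, 0.2]
finger_gap: 0.0849
grip_force: 0.0
t: 29.55
ee_pos: [0.6118, 0.2531, 0.1801]
tool_rot: [-3.14, -0.008, -0.002]
contact_force: [-0.7, -0.4, 0.7]
finger_gap: 0.0883
grip_force: 0.0
t: 30.05
ee_pos: [0.4734, 0.2539, 0.1881]
tool_rot: [-3.141, -0.001, 0.001]
contact_force: [0.1, -0.0, -0.0]
finger_gap: 0.0886
grip_force: 0.0
horse [443.8 188.4]
roll [482.2 -71.5]
```

View pics/end.png

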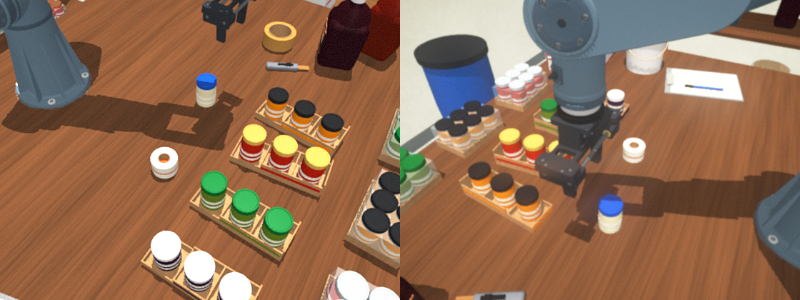

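All four trays are full and every jar is upright. In the scene view the horseradish jar and the roll are where they started; the horseradish reading shifted about 5 mm, with the gripper and its shadow close by in the side view. I'll hand the job in.

```bash
python3 - <<'E'
from h import *
c=cam('scene');print(comp(c,'blue',(288,114))[1].tolist())
print(bot.close_job())
E
```

```text
[275, 103, 28, 23, 520]
the job is handed in; nothing more can be done
None
```

All four jars (tomato, gherkin, blackcurrant, apricot, in that order) stand upright in their trays' front cells, with the horseradish jar and sticker roll where they started; handed in at about 30 s.

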